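Lift the specimen rack out of the ultrasonic bath, drain it and hold it level

ROBOT

A 6-joint arm with a two-finger parallel gripper is mounted at the origin on a cart in front of the work surface, level with it; the furniture and walls round the work are solid. World frame = base frame: x ahead of the robot, y to its left, z up, the work surface at z = 0. Lengths are in m, angles in rad, forces in N, time in s.
With the tool pointing down it reaches from about 0.3 to 0.825 m from the base axis. Payload 5.4 kg.
Tool frame: the origin (TCP) lies midway between the tips of the shut fingers; the grasp point (between the pads) lies 19 mm behind it; y points along the fingers, z is the direction in which the jaws open and shut, and the axes are right-handed (so a half turn about y gives the same grasp; the last joint's range is limited). The gripper opens to 92 mm and grips with 3 to 60 N. Pads are 20 mm wide; open, the fingers measure 128 mm over their backs; the gripper's body (75 mm by 189 mm) begins 69 mm behind the grasp point.
Start: joints at [-1.484, 0.158, 1.597, -0, 1.386, -0.21], TCP at [0.168, -0.55, 0.189] pointing down, gripper open.
Joint ranges: [-2.91, 2.91], [-0.94, 2.29], [0.18, 2.7], [-1.29, 4.43], [0.17, 2.64], [-3, 3]. Speed limits (rad/s): [2.57, 2.57, 3.14, 3.14, 3.14, 3.14].

INTERFACE

Orientations are given as a unit quaternion [x, y, z, w].
In Python, from rig import status, viewer, ticket gives the robot as it stands. The module is installed in compiled form; this text tells all that it offers.
- The arm moves only by the shell command python3 -m creep 'ROWS' [FORCE]. ROWS is JSON, a list that holds one entry, the list of rows, each a list of 5 numbers: the opening in per cent of the stroke, from 0 (shut) to 100 (fully open), then the shift along the tool's x, y, z scaled (see below), then the turn about the tool's y scaled (see below). A call has 1 to 12 rows; each row shifts and turns the commanded pose from where the row before left it, along the tool's axes as they then stand; what a row does not reach is not made up. The controller multiplies each number of a shift by 1 m and each number of a turn by 45 degrees. A row lasts 1/12 s, in which the tool goes at most 41.7 mm and 7.16 degrees, less where a joint would pass 70% of its speed; a pose out of reach is approached as far as the arm can. A call with a number of a shift or a turn outside -1 to 1 is refused whole. A call with a gripper value outside its range is refused whole. The fingers move at their own pace and stop on an object; FORCE is the grip in N (left out, the last holds). Time passes only in rows, so rows that do not move let the fingers close. It gives the time, the measured TCP pose, the force and the opening at its end, in the units of the state.
- status.observe(): the state, without advancing time (a new reading comes with each control period).
- viewer.read_camera(name): name is "scene" or "top" or "wrist"; returns a dict with "pixels" (400x640x3 uint8, red, green, blue), "range_z" (400x640 float32, m along the optical axis (not along the pixel's ray), 0 where there is no reading), "mtx" (3x3 intrinsics, pixels), "extrinsics" (4x4, takes a point from camera to world coordinates). Camera axes: x right, y up, looking along -z (the intrinsics and any distortion apply to the point x, -y, -z); pixel columns grow to the right and rows downward; lengths in m; the calibration is good to about 2 mm. A picture is of the moment at which its call begins.
- ticket.hand_in(): hands the job in, once; it reports no verdict.
Trained networks look in the newest picture that a camera, given by its name, has taken for a name from the list of things; names that differ only in an ending like _2 or _b are one class to them, and where a whole thing is asked for, a point or a joint stands for the part that bears it (a point fixed in the world has none). Each returns a list of dicts, best first, with "score" (0 to 1); they miss things now and then, are a little off and sometimes report something else, mostly with a low value. They report only what shows in the picture. A call takes as long as a camera call. They do not tell look-alikes from the thing itself.
- viewer.boxes_of(camera, thing): "rect" ([left, top, right, bottom] in pixels, round what is visible of it).
- viewer.outline_of(camera, thing): "pixels" (400x640 bool, what is visible of it) and "rect" ([left, top, right, bottom] in pixels, round what is visible of it).
- viewer.landmark_of(camera, thing): "pixel" ([column, row] in pixels: a listed point, or the origin of a listed thing).
The state is a dict: "t": time; "joint_pos": joint angles; "qvel": joint speeds; "tau": joint torques, N m; "eef_pos": TCP position; "tool_rot": TCP orientation; "contact_force": force on the tool from outside, world axes, zero at the start; "torque": the same for the moment, N m; "finger_gap": finger opening in m.
Only numpy, scipy, OpenCV 4.12 (cv2) and the standard library are available. Lean on these libraries where they do the work, as an engineer would, in place of code of your own. Each camera call takes 0.05 s, during which the arm holds its last target.

TASK

The polished specimen mounts have finished cleaning: turn the ultrasonic bath's timer knob fully back to zero (anticlockwise, to its stop), then take the steel rack by its T-handle and lift it gently straight up out of the tank, level. Over the tank, tip it to about 30 degrees with its open drip-lip side down, keep it tipped for about two seconds so that the rinse runs off, then bring it level again. Lose no mount from its seat, leave the other things on the bench where they are, and finish still holding the rack steady and level over the tank, its whole tray a few centimetres above the rim.

Things in the scene. Friction and masses are not known exactly. Their poses are not given: they have to be found in the camera images.
- bath: Fixed ultrasonic bath, white housing 150 mm deep (x) by 230 mm wide (y) by 98 mm high: a square stainless tank opening 124 x 124 mm with 13 mm walls, and to its right (-y) an 80 mm wide control deck, 97 mm high. Origin on the bench under the centre of the tank opening; x points to its back, y to its left (away from the deck), z up. Front (-x) side roughly faces the robot
- bath_rim (a point): Centre of the tank opening at the height of the rim, 98 mm above the bench; axes as the bath's. A fixed microscope 0.64 m tall stands to the right of the bath, its near side running from about x 0.58, y -0.05 to x 0.72, y 0.15 m: bring the arm past it drawn in to within 0.4 m of its base axis
- bath_timer (a joint): Timer knob on the control deck, rad: 0 = zero, at its stop, the white pointer mark towards the bath's front (-x); grows as the knob is turned clockwise seen from above, to 1.5; starts between 0.7 and 1.3; turns with light friction (about 0.05 N m) and stays where it is left
- bath_timer_grip (a point): On the axis of the timer knob (115 mm to the right of the tank's centre), 7 mm below the knob's top and 133 mm above the bench; the knob's grip is an upright bar 38 mm long, 14 mm thick and 32 mm tall, standing on a 40 mm disc; the bar lies along this point's x axis, which turns with the knob; z up
- rack: Loose stainless rinse rack, 0.26 kg empty: tray 104 (x) x 110 (y) mm with 14 mm upturned edges on three sides and an open drip lip at -x, stem and T-handle. Two flat hangers at its +y and -y sides (144 mm over both, underside 50 mm above the tray's) rest on the tank rim, so the tray hangs 50 mm down with 3 to 10 mm of room all round. Origin: centre of the tray's underside; lip faces the bath's front, z up
- rack_handle (a point): Centre of the rack's black T-handle, a bar 14 mm thick (x), 54 mm long (y) and 22 mm tall, on an 8 mm stem; 105 mm straight above the tray's underside; axes as the rack's
- rack_lip (a point): Middle of the drip lip's outer edge, 58 mm from the stem's axis along the rack's -x and 3 mm below the tray's underside
- sample_0_mid (a point): Centre of a loose cylindrical resin specimen mount, 30 mm across and 18 mm high, in one of the rack's four seats (the seat plate holds its lower half; seats 25 mm in x and 26 mm in y from the stem). Seated, it lies 12 mm above the tray's underside
- sample_1_mid (a point): The same for the second mount, 30 mm across and 21 mm high; seated, its centre lies 13 mm above the tray's underside
- sample_2_mid (a point): The same for the third mount, 30 mm across, 18 mm high
- sample_3_mid (a point): The same for the fourth mount, 30 mm across, 18 mm high
- wash: Bystander: squeeze wash bottle 65 x 108 x 197 mm, standing behind the bath; origin under its middle. Leave alone
- tissue: Bystander: pack of lens tissue 65 x 110 x 14 mm, lying left of the bath; origin under its middle. Leave alone
- magnifier: Bystander: stand loupe 40 mm across, 36 mm high, to the left; origin under its middle. Leave alone
Mind the look-alikes: they are no part of the job. Leave any blue or yellow look-alike of the part that bears sample_0_mid alone.

How it is judged:
By the outcome, as a careful person would: the job done as asked, in the order asked, and still so for the second after the job is handed in, while the arm keeps its last pose, push and grip.
It also fails if it takes over 61 s, if anything falls off the work surface, if the arm or the gripper's body presses on something with over 40 N, if the wrist force passes 120 N, or if a joint passes its speed limit or range.

## Working session

There is one attempt and no reset: what is moved stays moved. The work goes in short steps, Python scripts to look and compute and a shell command to move; the robot and the scene stay as the last step left them, time stands still between calls to the robot, and variables do not carry over. Pictures are saved under pics/ and viewed, and the job is handed in when it is done.

```bash
mkdir -p pics; ls; cat > h.py <<'E'
import numpy as np, cv2
from rig import status, viewer, ticket
def save(n,px): cv2.imwrite('pics/'+n+'.png', px[:,:,::-1])
def w(c,u,v,z=None):
    K=c['mtx'];E=c['extrinsics']
    d=c['range_z'][int(round(v)),int(round(u))] if z is None else 1
    r=np.array([(u-K[0,2])/K[0,0],-(v-K[1,2])/K[1,1],-1.0])
    if z is None: return E[:3,:3]@(r*d)+E[:3,3]
    R=E[:3,:3]@r; return E[:3,3]+R*(z-E[2,3])/R[2]
E
python3 - <<'E'
from h import *
print(status.observe())
for n in ['scene','top']:
    c=viewer.read_camera(n); save(n+'0',c['pixels']); print(n,c['mtx'],c['extrinsics'])
    for t in ['bath','bath_rim','bath_timer_grip','rack','rack_handle','rack_lip','sample_0_mid','wash','tissue','magnifier']:
        print(t,[(np.round(x['pixel'],1),round(x['score'],2)) for x in viewer.landmark_of(n,t)][:6])
E
```

```text
pics
{'t': 0.0, 'joint_pos': array([-1.48409624e+00,  1.59035641e-01,  1.59822252e+00, -3.81685825e-05,
        1.38618842e+00, -2.10113677e-01]), 'qvel': array([-1.72735045e-03, -5.14392528e-04,  3.44314008e-04, -6.52916207e-04,
        1.39209346e-04, -7.53124039e-06]), 'tau': array([ 1.33513131e-03, -3.85574698e+01, -3.22104013e+01,  7.02892710e-02,
        3.80370277e-02, -1.71383849e-04]), 'eef_pos': array([ 0.16807317, -0.54918686,  0.18793136]), 'tool_rot': array([-0.10452996,  0.69998855, -0.69867849,  0.10458433]), 'contact_force': array([ 0.31357607,  0.47637479, -0.24699435]), 'torque': array([ 0.01244834, -0.01338684,  0.01257413]), 'finger_gap': 0.09171728839957805}
scene [[514.88193726   0.         318.39875991]
 [  0.         514.88193726 204.66198228]
 [  0.           0.           1.        ]] [[-0.57395138  0.53203033 -0.62251389 -0.12352023]
 [-0.81881548 -0.36264833  0.4450027   0.84553978]
 [ 0.01100131  0.76513392  0.64377718  0.75486873]
 [ 0.          0.          0.          1.        ]]
bath [(array([363., 233.]), 0.78)]
bath_rim [(array([333.9, 284.3]), 0.72)
[... 910 characters left out ...]
01  9.93066048e-01  9.61804093e-01]
 [ 0.00000000e+00  0.00000000e+00  0.00000000e+00  1.00000000e+00]]
bath []
bath_rim [(array([406.2, 228.3]), 0.15)]
bath_timer_grip [(array([436.8, 156.9]), 0.85)]
rack [(array([381.8, 204.8]), 0.76), (array([310.9, 132.7]), 0.68)]
rack_handle [(array([389.1, 199.7]), 0.76)]
rack_lip [(array([404.9, 227.6]), 0.67)]
sample_0_mid [(array([355.4, 314.1]), 0.75), (array([315.9, 251.1]), 0.66), (array([378.3, 285.6]), 0.63), (array([306.9, 182.7]), 0.62), (array([364.2, 206. ]), 0.5)]
wash [(array([308.6, 132.9]), 0.75)]
tissue [(array([315.2, 251.4]), 0.97)]
magnifier [(array([391.5, 199. ]), 0.61), (array([233.2, 222.4]), 0.53), (array([382.8, 222.1]), 0.4)]
```

```bash
python3 - <<'E'
from h import *
c=viewer.read_camera('top')
p=c['pixels']; save('topcrop',cv2.resize(p[100:340,220:520],None,fx=2.5,fy=2.5,interpolation=cv2.INTER_CUBIC))
for n,u,v in [('knob',436.8,156.9),('handle',389.1,199.7),('lip',404.9,227.6)]: print(n,w(c,u,v))
E
```

```text
knob [0.55672707 0.21400633 0.14173213]
handle [0.47783732 0.30179015 0.1627756 ]
lip [0.43793513 0.25624887 0.03649669]
```

View pics/topcrop.png

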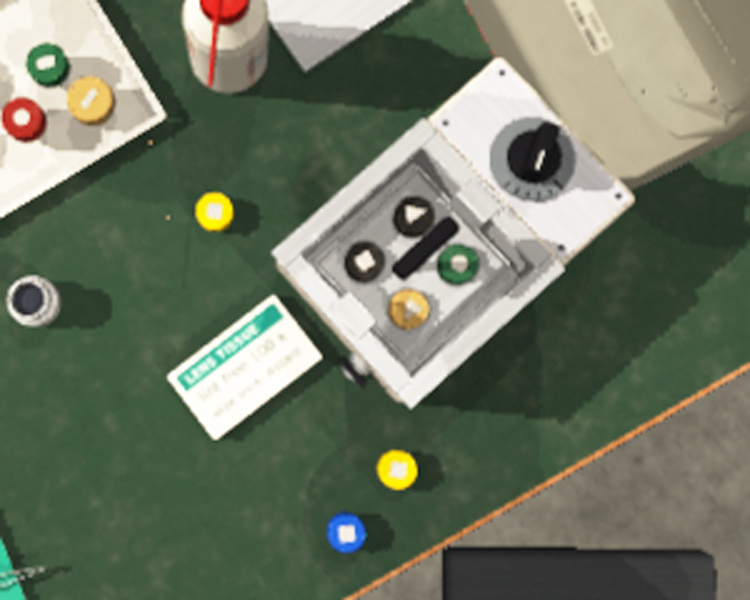

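View pics/scene0.png

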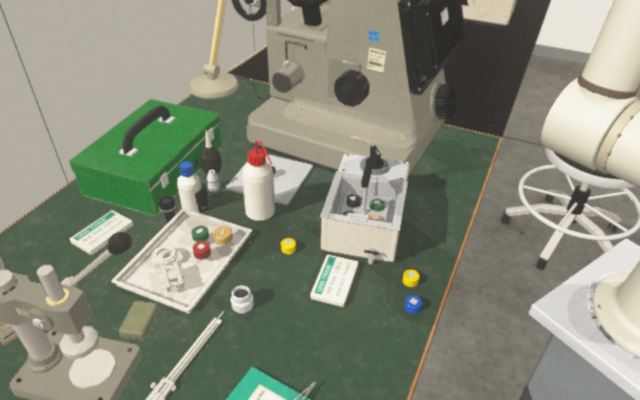

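View pics/top0.png

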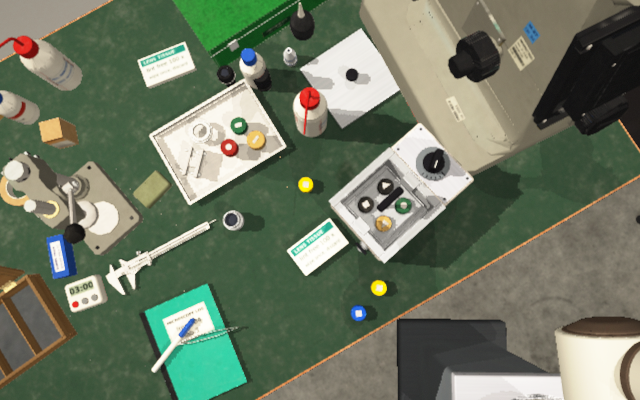

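```bash
cat >> h.py <<'E'
def cloud(c):
    K=c['mtx'];E=c['extrinsics'];d=c['range_z']
    v,u=np.mgrid[0:400,0:640]
    P=np.stack([(u-K[0,2])/K[0,0]*d,-(v-K[1,2])/K[1,1]*d,-d],-1)
    return P@E[:3,:3].T+E[:3,3]
def rect(P): # P Nx2
    (c,s,a)=cv2.minAreaRect((P*1000).astype(np.float32)); return np.array(c)/1000,s,a
def pose():
    from scipy.spatial.transform import Rotation as R
    s=status.observe(); M=R.from_quat(s['tool_rot']).as_matrix()
    return s,M
E
python3 - <<'E'
from h import *
for n in ['top','scene']:
    c=viewer.read_camera(n); P=cloud(c); ok=c['range_z']>0
    xy=P[...,:2]; near=ok&(np.hypot(P[...,0]-.49,P[...,1]-.28)<.2)
    rim=near&(abs(P[...,2]-.098)<.006)
    rim=cv2.morphologyEx(rim.astype(np.uint8),cv2.MORPH_OPEN,np.ones((2,2)))>0
    print(n,'rim',rim.sum(),rect(xy[rim]), 'medz',np.median(P[rim][:,2]))
    h=ok&(np.hypot(P[...,0]-.478,P[...,1]-.302)<.045)&(P[...,2]>.145)&(P[...,2]<.2)
    print('handle',h.sum(),rect(xy[h]),np.median(P[h][:,2]))
    k=ok&(np.hypot(P[...,0]-.557,P[...,1]-.214)<.035)&(P[...,2]>.128)&(P[...,2]<.2)
    print('knob',k.sum(),rect(xy[k]),np.median(P[k][:,2]))
    m=ok&(P[...,0]>.4)&(P[...,0]<.9)&(P[...,1]<.3)&(P[...,2]>.17)
    dk=np.hypot(P[...,0]-.557,P[...,1]-.214)
    print('tall near knob',[ (round(z,2),np.round(P[mm][np.argmin(dk[mm])],3)) for z in (.2,.3,.4) for mm in [ok&(P[...,2]>z)&(P[...,2]<z+.1)&(P[...,0]>.45)]])
c=viewer.read_camera('top')
p=c['pixels']; save('knob',cv2.resize(p[135:190,400:470],None,fx=10,fy=10,interpolation=cv2.INTER_CUBIC))
E
```

```text
top rim 5434 (array([0.49950897, 0.26280792]), (162.24658203125, 361.838134765625), 41.64054489135742) medz 0.09704723533863502
handle 257 (array([0.47937402, 0.29932678]), (13.928543090820312, 53.26033020019531), 42.234375) 0.1629721297730916
knob 183 (array([0.55324982, 0.21285144]), (13.986429214477539, 37.814823150634766), 71.01839447021484) 0.1391992289838937
tall near knob [(0.2, array([0.679, 0.187, 0.203])), (0.3, array([0.628, 0.086, 0.367])), (0.4, array([0.641, 0.091, 0.401]))]
scene rim 2653 (array([0.28975583, 0.51937714]), (175.9540557861328, 1038.1507568359375), 42.09953308105469) medz 0.09676133192985514
handle 178 (array([0.47792987, 0.30163696]), (14.126619338989258, 57.303565979003906), 42.16032791137695) 0.16227338319302187
knob 110 (array([0.55099609, 0.21635605]), (14.073609352111816, 39.548805236816406), 68.80306243896484) 0.1382360555425372
tall near knob [(0.2, array([0.678, 0.188, 0.205])), (0.3, array([0.621, 0.086, 0.34 ])), (0.4, array([0.642, 0.093, 0.401]))]
```

View pics/knob.png

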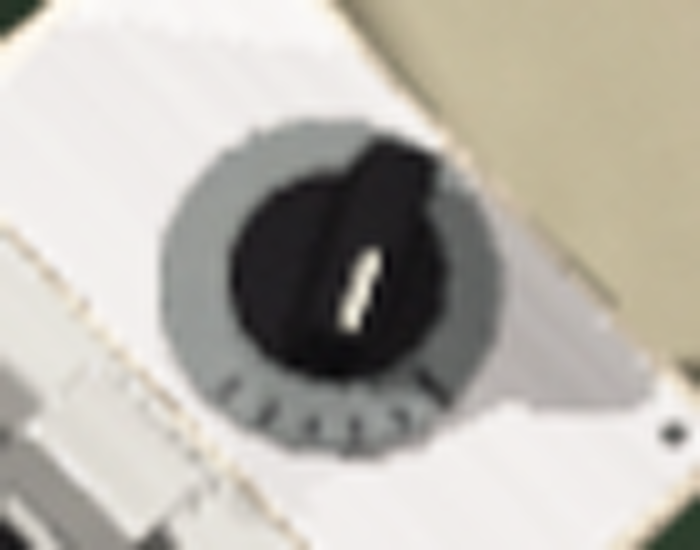

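```bash
python3 -m creep '[[[100,-0.0067,-0.02,-0.031,0],[100,-0.0067,-0.02,-0.031,0],[100,-0.0067,-0.02,-0.031,0],[100,-0.0067,-0.02,-0.031,0],[100,-0.0067,-0.02,-0.031,0],[100,-0.0067,-0.02,-0.031,0],[100,-0.0067,-0.02,-0.031,0]]]' && python3 -m creep '[[[100,-0.0248,0,-0.0212,0],[100,-0.0248,0,-0.0212,0],[100,-0.0248,0,-0.0212,0],[100,-0.0248,0,-0.0212,0],[100,-0.0248,0,-0.0212,0],[100,-0.0248,0,-0.0212,0],[100,-0.0248,0,-0.0212,0],[100,-0.0248,0,-0.0212,0],[100,-0.0248,0,-0.0212,0],[100,-0.0248,0,-0.0212,0],[100,-0.0248,0,-0.0212,0],[100,-0.0248,0,-0.0212,0]]]'
```

```text
t: 1.88
eef_pos: [0.1494, -0.3269, 0.3298]
tool_rot: [0.105, -0.699, 0.699, -0.105]
contact_force: [0.8, -0.4, 0.8]
finger_gap: 0.0916
t: 2.88
eef_pos: [0.3603, 0.0035, 0.3292]
tool_rot: [0.104, -0.699, 0.7, -0.105]
contact_force: [0.7, -0.2, 0.5]
finger_gap: 0.0918
```

```bash
cat >> h.py <<'E'
def to(x,y,z,az=None):
    "az: wanted azimuth of tool z, deg"
    s,M=pose(); d=np.array([x,y,z])-s['eef_pos']
    a=np.degrees(np.arctan2(M[1,2],M[0,2]))
    print('t',round(s['t'],2),'pos',np.round(s['eef_pos'],4),'az',round(a,2),'shift',np.round(M.T@d,4),'turn deg(pos=cw)',None if az is None else round((a-az+180)%360-180,2))
E
python3 -m creep '[[[100,-0.0098,0,-0.0318,0],[100,-0.0098,0,-0.0318,0],[100,-0.0098,0,-0.0318,0],[100,-0.0098,0,-0.0318,0],[100,-0.0098,0,-0.0318,0],[100,-0.0098,0,-0.0318,0],[100,0,0,0,0.1333],[100,0,0,0,0.1333],[100,0,0,0,0.1333],[100,0,0,0,0.1333],[100,0,0,0,0.1333],[100,0,0,0,0.1333]]]'
python3 - <<'E'
from h import *
to(.552,.2145,.25,-109)
E
```

```text
t: 3.88
eef_pos: [0.3601, 0.2014, 0.329]
tool_rot: [0.118, 0.697, -0.697, -0.118]
contact_force: [-0.5, 0.0, 0.1]
finger_gap: 0.092
t 3.88 pos [0.3601 0.2014 0.329 ] az -109.27 shift [-0.1768  0.0791 -0.0757] turn deg(pos=cw) -0.27
```

```bash
python3 -m creep '[[[100,-0.0295,0.0131,-0.0126,0],[100,-0.0295,0.0131,-0.0126,0],[100,-0.0295,0.0131,-0.0126,0],[100,-0.0295,0.0131,-0.0126,0],[100,-0.0295,0.0131,-0.0126,0],[100,-0.0295,0.0131,-0.0126,0],[100,0,0,0,0],[100,0,0,0,0]]]'
python3 - <<'E'
from h import *
c=viewer.read_camera('wrist'); save('wr1',c['pixels']); P=cloud(c); ok=c['range_z']>0
xy=P[...,:2]
k=ok&(np.hypot(P[...,0]-.553,P[...,1]-.214)<.035)&(P[...,2]>.128)&(P[...,2]<.16)
print('knob',k.sum(),k.any() and (rect(xy[k]),np.median(P[k][:,2])))
h=ok&(np.hypot(P[...,0]-.478,P[...,1]-.302)<.045)&(P[...,2]>.145)&(P[...,2]<.2)
print('handle',h.sum(),h.any() and (rect(xy[h]),np.median(P[h][:,2])))
print([(np.round(x['pixel'],1),round(x['score'],2)) for x in viewer.landmark_of('wrist','bath_timer_grip')])
to(.552,.2145,.116,-109)
E
```

```text
t: 4.55
eef_pos: [0.5519, 0.2149, 0.2478]
tool_rot: [-0.115, -0.697, 0.698, 0.118]
contact_force: [-0.4, -0.7, -0.4]
finger_gap: 0.0919
knob 573 ((array([0.55428174, 0.21361867]), (13.562483787536621, 37.38215255737305), 70.74958038330078), np.float64(0.13901205021066648))
handle 839 ((array([0.48071442, 0.29989206]), (14.17164421081543, 53.165557861328125), 42.04473114013672), np.float64(0.16250674432537482))
[(array([315.2, 189.4]), 0.89)]
t 4.65 pos [0.5518 0.2154 0.2512] az -108.97 shift [-0.0004  0.1352  0.0009] turn deg(pos=cw) 0.03
```

View pics/wr1.png

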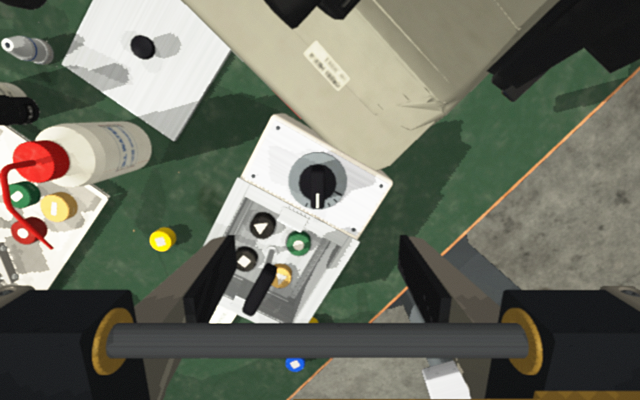

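```bash
python3 -m creep '[[[100,-0.002,0.027,0.001,0],[100,0,0.027,0,0],[100,0,0.027,0,0],[60,0,0.027,0,0],[60,0,0.018,0,0],[50,0,0.009,0,0],[50,0,0,0,0],[50,0,0,0,0]]]'
python3 - <<'E'
from h import *
to(.5535,.214,.116,-109)
c=viewer.read_camera('wrist'); save('wr2',c['pixels'])
E
```

```text
t: 5.32
eef_pos: [0.5541, 0.214, 0.1172]
tool_rot: [0.117, 0.698, -0.697, -0.116]
contact_force: [0.1, -0.6, 0.1]
finger_gap: 0.0607
t 5.32 pos [0.5541 0.214  0.1172] az -108.96 shift [0.0006 0.0012 0.0002] turn deg(pos=cw) 0.04
```

View pics/wr2.png

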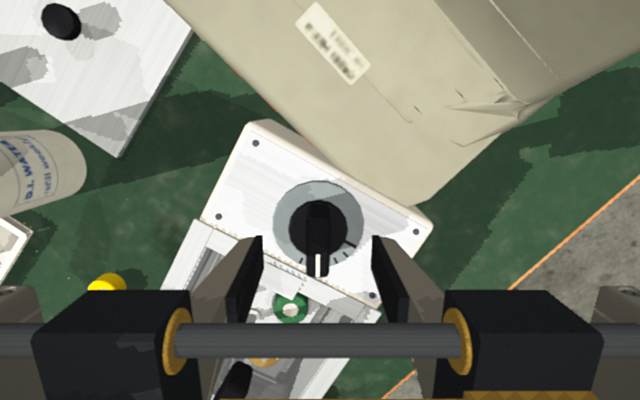

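```bash
python3 -m creep '[[[0,0,0,0,0],[0,0,0,0,0],[0,0,0,0,0],[0,0,0,0,0],[0,0,0,0,0],[0,0,0,0,0],[0,0,0,0,0],[0,0,0,0,0]]]' 15
```

```text
t: 6.03
eef_pos: [0.5536, 0.2136, 0.1152]
tool_rot: [-0.117, -0.697, 0.697, 0.117]
contact_force: [0.1, -0.5, -0.6]
finger_gap: 0.0032
```

```bash
python3 - <<'E'
from h import *
c=viewer.read_camera('wrist'); save('wr3',c['pixels'])
c=viewer.read_camera('top'); save('top3',cv2.resize(c['pixels'][100:260,330:530],None,fx=4,fy=3.7))
print(status.observe()['finger_gap'])
E
```

```text
0.00039748153288828004
```

View pics/wr3.png

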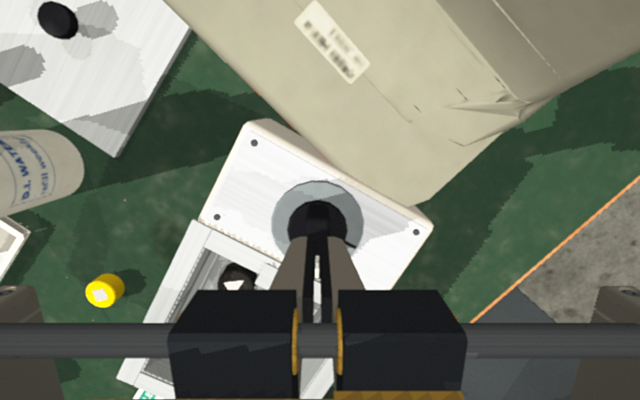

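View pics/top3.png

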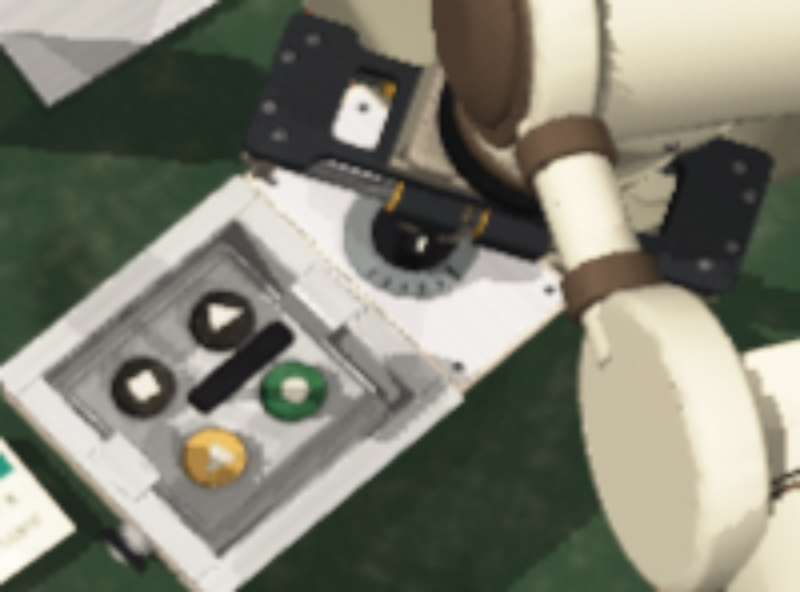

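```bash
python3 - <<'E'
from h import *
c=viewer.read_camera('wrist'); p=c['pixels']
save('wr4',cv2.resize(p[180:320,250:390],None,fx=4.2,fy=4.2,interpolation=cv2.INTER_NEAREST))
P=cloud(c)
for u,v in [(318,225),(318,240),(318,262),(300,245),(335,245),(295,270),(340,270),(318,290),(305,270),(330,270)]: print(u,v,np.round(P[v,u],4),p[v,u])
print(status.observe())
E
```

```text
318 225 [0.568  0.208  0.1399] [34 35 38]
318 240 [0.5631 0.2097 0.1491] [21 22 23]
318 262 [0.5629 0.2099 0.1745] [60 60 58]
300 245 [0.5654 0.2188 0.154 ] [95 89 79]
335 245 [0.5591 0.2018 0.1529] [96 88 78]
295 270 [0.5662 0.2193 0.1824] [95 89 77]
340 270 [0.5595 0.201  0.1817] [96 90 80]
318 290 [0.563  0.21   0.1987] [85 86 83]
305 270 [0.565  0.2151 0.1828] [97 91 80]
330 270 [0.561  0.2051 0.1818] [93 87 77]
{'t': 6.1833, 'joint_pos': array([1.64849002e-01, 2.69608888e-01, 1.61735282e+00, 2.79236175e-05,
       1.25477111e+00, 2.06697839e+00]), 'qvel': array([-0.00199359, -0.00065201,  0.00123523, -0.00080564,  0.00098781,
       -0.00079116]), 'tau': array([ 5.83420842e-04, -4.15325654e+01, -3.08612430e+01, -2.22760235e-02,
       -7.30438996e-02, -2.67271577e-05]), 'eef_pos': array([0.55363598, 0.21365932, 0.11523706]), 'tool_rot': array([-0.11656193, -0.69741782,  0.69743224,  0.11666177]), 'contact_force': array([-0.08609562, -0.67742951, -0.00105575]), 'torque': array([ 0.06195595,  0.08144654, -0.03579998]), 'finger_gap': 0.0004859894718582248}
```

View pics/wr4.png

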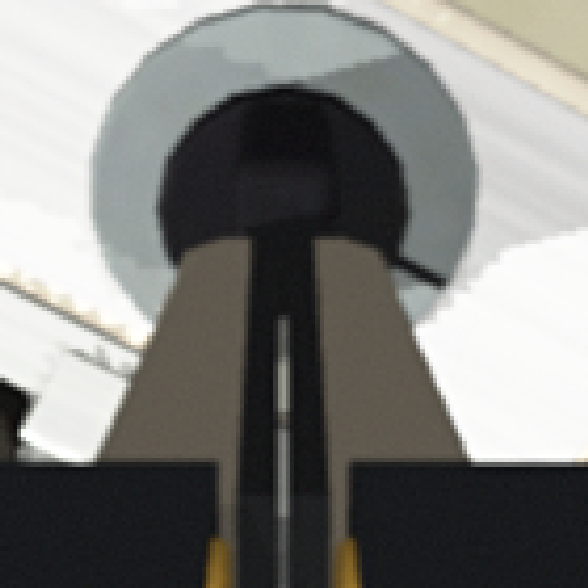

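```bash
python3 - <<'E'
from h import *
def proj(c,X):
    q=np.linalg.inv(c['extrinsics'])@np.r_[X,1]; q=q[:3]; K=c['mtx']
    return K[0,0]*q[0]/-q[2]+K[0,2], K[1,1]*-q[1]/-q[2]+K[1,2], -q[2]
c=viewer.read_camera('wrist'); s=status.observe()
print(c['extrinsics'],c['mtx']); print('tcp proj',proj(c,s['eef_pos']),proj(c,s['eef_pos']+[0,0,.033]))
c2=viewer.read_camera('scene'); u,v,_=proj(c2,s['eef_pos']);print(u,v); u=int(u);v=int(v)
save('sc4',cv2.resize(c2['pixels'][v-60:v+60,u-75:u+75],None,fx=5,fy=5))
E
```

```text
[[-3.26352981e-01  9.09442690e-01  2.57696963e-01  6.26159659e-01]
 [-9.45247959e-01 -3.14038552e-01 -8.88036242e-02  1.88658267e-01]
 [ 1.64974240e-04 -2.72568856e-01  9.62136264e-01  3.10506074e-01]
 [ 0.00000000e+00  0.00000000e+00  0.00000000e+00  1.00000000e+00]] [[327.36191077   0.         316.83930446]
 [  0.         327.36191077 202.3342842 ]
 [  0.           0.           1.        ]]
tcp proj (np.float64(316.87162366068475), np.float64(234.61344561808613), np.float64(0.2087665277909288)) (np.float64(316.8874886525109), np.float64(257.03754594684), np.float64(0.17701603106269548))
374.6302243882287 158.44851441771806
```

View pics/sc4.png

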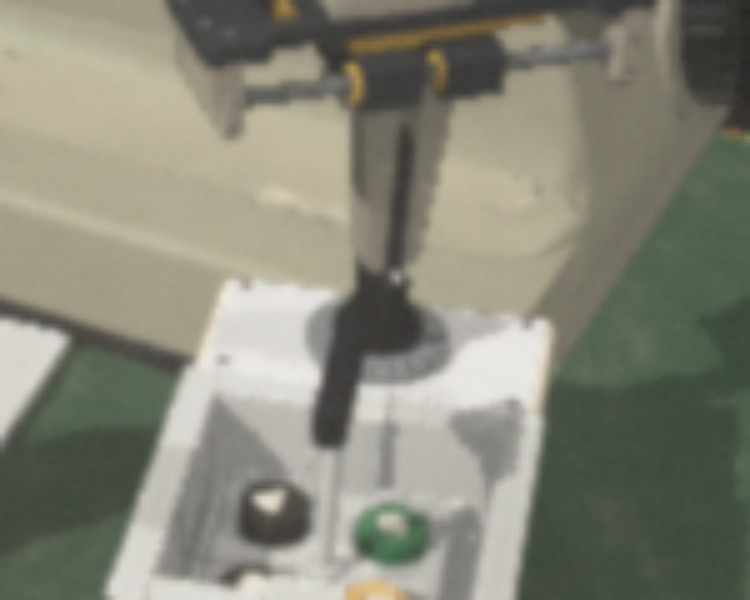

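```bash
python3 -m creep '[[[50,0,0,0,0],[50,0,0,0,0],[50,0,0,0,0],[50,0,0,0,0],[50,0,0,0,0]]]'
python3 - <<'E'
from h import *
c=viewer.read_camera('wrist'); P=cloud(c); p=c['pixels']
s,M=pose()
L=(P-s['eef_pos'])@M   # tool coords
m=(c['range_z']>0)&(c['range_z']<.19)&(L[...,1]>-.06)&(np.abs(L[...,2])<.06)&(np.abs(L[...,0])<.02)
print(m.sum()); 
for col in range(225,420,6):
    v=np.where(m[:,col])[0]
    if len(v): r=v[0]; print(col,r,np.round(L[r,col],4),np.round(P[r,col],3),p[r,col], 'above',np.round(P[r-2,col],3))
c2=viewer.read_camera('scene'); save('sc5',cv2.resize(c2['pixels'][100:220,300:450],None,fx=5,fy=5))
E
```

```text
t: 6.7
eef_pos: [0.5537, 0.2136, 0.1153]
tool_rot: [-0.117, -0.697, 0.697, 0.117]
contact_force: [0.3, 0.2, -0.5]
finger_gap: 0.0314
3394
249 263 [-0.009  -0.0583 -0.0312] [0.572 0.24  0.174] [219 219 210] above [0.544 0.268 0.098]
255 255 [-0.0094 -0.0507 -0.0298] [0.572 0.239 0.166] [183 179 170] above [0.548 0.262 0.097]
261 246 [-0.0088 -0.0385 -0.0289] [0.571 0.238 0.154] [213 210 205] above [0.553 0.256 0.096]
267 239 [-0.009  -0.0294 -0.0271] [0.571 0.236 0.145] [180 178 171] above [0.556 0.25  0.096]
273 237 [-0.0088 -0.0261 -0.0243] [0.57  0.234 0.141] [147 145 136] above [0.558 0.244 0.102]
279 237 [-0.0087 -0.0259 -0.021 ] [0.569 0.231 0.141] [102  97  89] above [0.557 0.24  0.102]
285 235 [-0.0096 -0.0252 -0.0177] [0.569 0.227 0.14 ] [60 63 62] above [0.557 0.235 0.102]
309 214 [-0.0186 -0.015  -0.0045] [0.573 0.212 0.13 ] [15 17 19] above [0.573 0.212 0.127]
315 213 [-0.019  -0.0143 -0.0011] [0.572 0.208 0.13 ] [21 19 21] above [0.572 0.208 0.126]
321 214 [-0.0191 -0.0165  0.0024] [0.571 0.205 0.132] [18 18 19] above [0.571 0.205 0.128]
327 215 [-0.0182 -0.0156  0.0058] [0.569 0.202 0.131] [18 18 19] above [0.569 0.202 0.127]
345 236 [-0.0092 -0.0256  0.0156] [0.557 0.196 0.141] [26 24 26] above [0.546 0.197 0.11 ]
351 235 [-0.0098 -0.0258  0.0189] [0.557 0.193 0.141] [49 52 52] above [0.542 0.193 0.102]
357 237 [-0.0088 -0.0262  0.0222] [0.555 0.19  0.141] [100  94  84] above [0.539 0.19  0.102]
363 238 [-0.0087 -0.0273  0.0254] [0.554 0.187 0.143] [122 118 112] above [0.534 0.186 0.095]
369 241 [-0.0081 -0.0303  0.0282] [0.552 0.184 0.146] [192 190 186] above [0.531 0.183 0.096]
375 250 [-0.0086 -0.0432  0.0293] [0.552 0.183 0.159] [189 187 182] above [0.523 0.18  0.095]
381 259 [-0.0088 -0.0539  0.0303] [0.552 0.182 0.169] [159 156 150] above [0.515 0.178 0.096]
```

View pics/sc5.png

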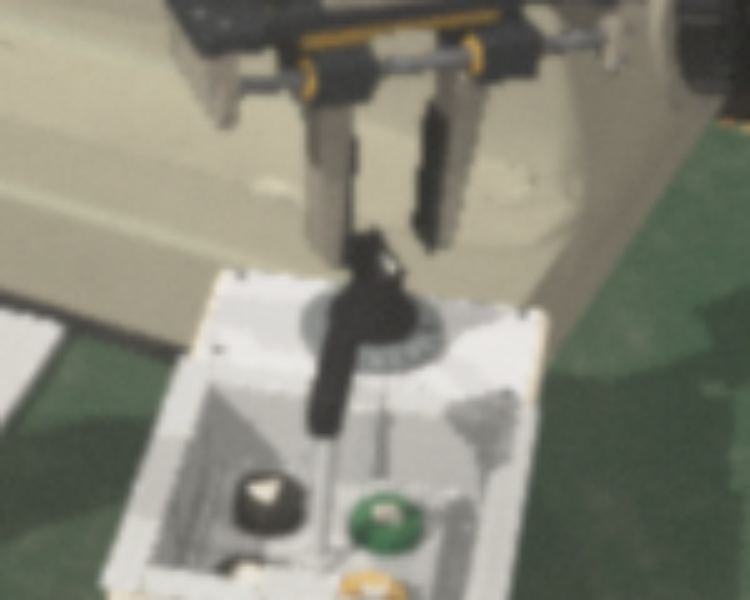

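```bash
python3 -m creep '[[[50,0,0.008,0,0],[50,0,0.008,0,0],[50,0,0.008,0,0],[50,0,0.001,0,0],[0,0,0,0,0],[0,0,0,0,0],[0,0,0,0,0],[0,0,0,0,0],[0,0,0,0,0],[0,0,0,0,0]]]' 15
python3 - <<'E'
from h import *
to(.5535,.214,.116,-109)
c=viewer.read_camera('wrist'); save('wr6',c['pixels'][150:320,200:440])
E
```

```text
t: 7.63
eef_pos: [0.5539, 0.2136, 0.0907]
tool_rot: [-0.117, -0.697, 0.697, 0.116]
contact_force: [-0.5, -0.8, 1.2]
finger_gap: 0.0138
t 7.63 pos [0.5539 0.2136 0.0907] az -108.98 shift [ 0.0005 -0.0253 -0.0003] turn deg(pos=cw) 0.02
```

View pics/wr6.png

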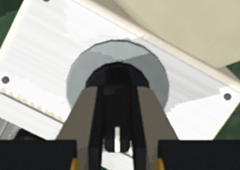

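```bash
python3 -m creep '[[[0,0,0,0,-0.11],[0,0,0,0,-0.11],[0,0,0,0,-0.11],[0,0,0,0,-0.11],[0,0,0,0,-0.11],[0,0,0,0,-0.11],[0,0,0,0,-0.11],[0,0,0,0,-0.11],[0,0,0,0,-0.11],[0,0,0,0,-0.11],[0,0,0,0,-0.11],[0,0,0,0,0]]]'
python3 - <<'E'
from h import *
to(.5539,.2136,.0907,-48); s=status.observe(); print(s['contact_force'],s['torque'],s['finger_gap'],s['joint_pos'])
E
```

```text
t: 8.68
eef_pos: [0.5539, 0.2135, 0.0907]
tool_rot: [0.216, -0.673, 0.673, -0.216]
contact_force: [-0.4, -0.1, 1.8]
finger_gap: 0.0139
t 8.68 pos [0.5539 0.2135 0.0907] az -54.41 shift [-0.      0.     -0.0001] turn deg(pos=cw) -6.41
[-0.35960037 -0.12018784  1.78829701] [-0.16937947  0.07265428  0.03587472] 0.013929794789557316 [ 1.64710556e-01  2.96474727e-01  1.63610834e+00 -3.07728804e-04
  1.20844333e+00  1.11449896e+00]
```

```bash
for i in 1; do python3 -m creep '[[[0,0,0,0,-0.045],[0,0,0,0,-0.045],[0,0,0,0,-0.045],[0,0,0,0,0]]]'; done
python3 - <<'E'
from h import *
to(.5539,.2136,.0907,-48); s=status.observe(); print(s['torque'],s['finger_gap'])
E
python3 -m creep '[[[0,0,0,0,-0.045],[0,0,0,0,-0.045],[0,0,0,0,0]]]'
python3 - <<'E'
from h import *
to(.5539,.2136,.0907,-48); s=status.observe(); print(s['torque'],s['finger_gap'])
E
```

```text
t: 9.02
eef_pos: [0.554, 0.2135, 0.0907]
tool_rot: [0.25, -0.661, 0.661, -0.25]
contact_force: [-0.4, -1.9, 2.8]
finger_gap: 0.0138
t 9.02 pos [0.554  0.2135 0.0907] az -48.55 shift [-0.      0.     -0.0001] turn deg(pos=cw) -0.55
[-0.22607877  0.07601995  0.08321582] 0.013793368120047455
t: 9.27
eef_pos: [0.554, 0.2136, 0.0908]
tool_rot: [0.273, -0.652, 0.652, -0.273]
contact_force: [0.2, -1.2, 2.7]
finger_gap: 0.0145
t 9.27 pos [0.554  0.2136 0.0908] az -44.56 shift [ 0.0001  0.0001 -0.0001] turn deg(pos=cw) 3.44
[-0.21068987  0.04852222 -0.43591163] 0.014529036300249107
```

```bash
python3 -m creep '[[[60,0,0,0,0],[60,0,0,0,0],[60,0,0,0,0],[60,0,0,0,0],[80,0,-0.025,0,0],[100,0,-0.03,0,0],[100,0,-0.03,0,0],[100,0,-0.03,0,0],[100,0,-0.03,0,0],[100,0,-0.02,0,0],[100,0,0,0,0]]]'
python3 - <<'E'
from h import *
c=viewer.read_camera('wrist'); save('wr7',c['pixels']); P=cloud(c); ok=c['range_z']>0
xy=P[...,:2]
k=ok&(np.hypot(P[...,0]-.553,P[...,1]-.214)<.035)&(P[...,2]>.128)&(P[...,2]<.16)
print('knob',k.sum(),k.any() and (rect(xy[k]),np.median(P[k][:,2])))
h=ok&(np.hypot(P[...,0]-.478,P[...,1]-.302)<.045)&(P[...,2]>.145)&(P[...,2]<.2)
print('handle',h.sum(),h.any() and (rect(xy[h]),np.median(P[h][:,2])))
to(.480,.300,.23,-47.9)
E
```

```text
t: 10.18
eef_pos: [0.5563, 0.2143, 0.2612]
tool_rot: [0.27, -0.651, 0.653, -0.277]
contact_force: [0.9, 0.7, 0.5]
finger_gap: 0.0859
knob 514 ((array([0.55360577, 0.21388524]), (37.79374694824219, 13.974538803100586), 40.951942443847656), np.float64(0.13911213997317673))
handle 1047 ((array([0.48018747, 0.29987631]), (14.545379638671875, 52.964412689208984), 41.94801712036133), np.float64(0.1625066862419155))
t 10.23 pos [0.5551 0.214  0.2579] az -44.42 shift [-0.0087  0.0276 -0.1139] turn deg(pos=cw) 3.48
```

View pics/wr7.png

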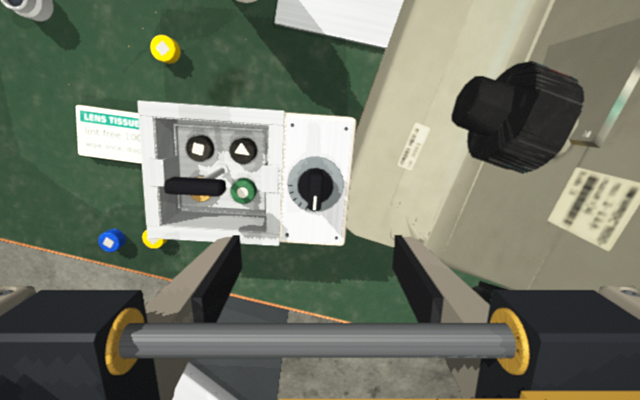

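```bash
python3 -m creep '[[[100,0,0,0,0.077],[100,0,0.008,-0.0228,0],[100,0,0.008,-0.0228,0],[100,-0.002,0.008,-0.0228,0],[100,0,0.008,-0.0228,0],[100,0,0.008,-0.0228,0],[100,0,0,0,0],[100,0,0,0,0]]]'
python3 - <<'E'
from h import *
c=viewer.read_camera('wrist'); save('wr8',c['pixels']); P=cloud(c); ok=c['range_z']>0
xy=P[...,:2]
h=ok&(np.hypot(P[...,0]-.480,P[...,1]-.300)<.045)&(P[...,2]>.145)&(P[...,2]<.18)
print('handle',h.sum(),h.any() and (rect(xy[h]),np.median(P[h][:,2])))
s,M=pose(); L=(P-s['eef_pos'])@M
for sgn in (1,-1):
    m=ok&(L[...,1]<.0)&(L[...,1]>-.06)&(sgn*L[...,2]>.03)&(np.abs(L[...,2])<.07)&(np.abs(L[...,0])<.02)
    q=L[m]; 
    if len(q): i=np.argsort(-q[:,1])[:15]; print('tip',sgn,np.round(q[i].mean(0),4))
to(.480,.300,.1085,-48)
c=viewer.read_camera('top'); P=cloud(c); ok=c['range_z']>0
a=np.radians(42); ex=np.array([np.cos(a),np.sin(a)]); ey=np.array([-ex[1],ex[0]])
B=np.stack([(P[...,:2]-[.48,.3])@ex,(P[...,:2]-[.48,.3])@ey],-1)
m=ok&(abs(P[...,2]-.0975)<.006)&(abs(B[...,0])<.085)&(B[...,1]<.085)&(B[...,1]>-.17)
print('bath',m.sum(),rect(B[m]))
g=ok&(abs(P[...,2]-.0975)<.006)&(abs(B[...,0])<.1)&(abs(B[...,1])<.1)
# edges
for nm,i,lo,hi in (('front',0,-.085,-.063),('left',1,.063,.085)):
    j=1-i
    pts=[]
    for t in np.arange(-.06,.06,.006):
        q=B[g&(abs(B[...,j]-t)<.003)]; q=q[(q[:,i]>-.09)&(q[:,i]<.09)]
        if len(q): pts.append((t,q[:,i].min() if nm=='front' else q[:,i].max()))
    pts=np.array(pts); pf=np.polyfit(pts[:,0],pts[:,1],1); print(nm,np.degrees(np.arctan(pf[0])),pf[1],np.std(pts[:,1]-np.polyval(pf,pts[:,0])))
E
```

```text
t: 10.9
eef_pos: [0.477, 0.2995, 0.2128]
tool_rot: [0.256, -0.66, 0.66, -0.253]
contact_force: [0.1, -0.2, -0.0]
finger_gap: 0.0919
handle 1427 ((array([0.47986908, 0.30066949]), (14.110605239868164, 53.23175811767578), 41.692832946777344), np.float64(0.16257409788108934))
tip 1 [-0.0036 -0.0243  0.046 ]
tip -1 [-0.0026 -0.0241 -0.0489]
t 10.95 pos [0.4782 0.2991 0.2138] az -47.85 shift [-0.0022  0.1053  0.0006] turn deg(pos=cw) 0.15
bath 1465 (array([-0.0034868 , -0.02801593]), (211.59439086914062, 154.01742553710938), 89.72913360595703)
front -20.792054817712827 -0.04864195731674865 0.05544609647514677
left -0.24794315655893445 0.07731520311703369 0.00031187348003523346
```

View pics/wr8.png

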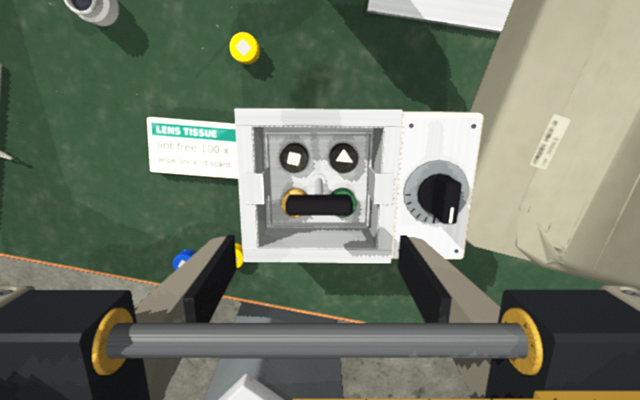

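```bash
python3 -m creep '[[[100,-0.002,0.025,0.001,0.003],[100,0,0.025,0,0],[100,0,0.025,0,0],[100,0,0.02,0,0],[100,0,0.01,0,0],[75,0,0,0,0],[75,0,0,0,0],[75,0,0,0,0]]]'
python3 - <<'E'
from h import *
to(.480,.300,.1085,-48)
c=viewer.read_camera('wrist'); save('wr9',c['pixels']); P=cloud(c); ok=c['range_z']>0
s,M=pose(); L=(P-s['eef_pos'])@M
h=ok&(abs(L[...,0])<.02)&(abs(L[...,2])<.032)&(P[...,2]>.145)&(P[...,2]<.17)
print('handle in tool x,z',h.sum(),rect(L[h][:,[0,2]]))
E
```

```text
t: 11.67
eef_pos: [0.4824, 0.3003, 0.1121]
tool_rot: [0.252, -0.66, 0.66, -0.254]
contact_force: [-0.6, -0.4, 0.5]
finger_gap: 0.0742
t 11.67 pos [0.4824 0.3003 0.1121] az -48.05 shift [ 0.002   0.0036 -0.0014] turn deg(pos=cw) -0.05
handle in tool x,z 3882 (array([ 0.00118079, -0.00192486]), (53.63774108886719, 14.217625617980957), 89.69923400878906)
```

View pics/wr9.png

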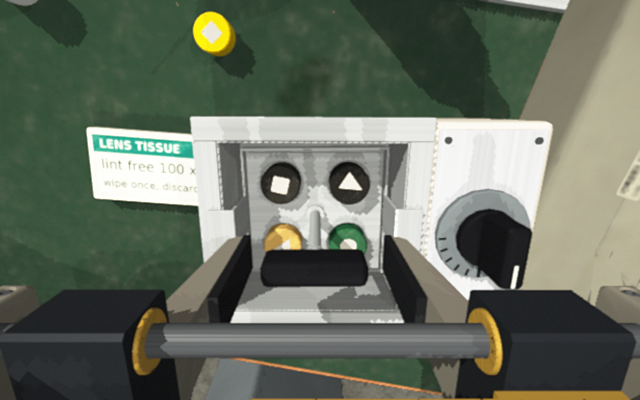

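```bash
python3 -m creep '[[[75,0.0012,0.003,-0.002,-0.005],[75,0,0,0,0],[40,0,0,0,0],[40,0,0,0,0],[40,0,0,0,0],[40,0,0,0,0],[40,0,0,0,0],[40,0,0,0,0]]]' 15
```

```text
t: 12.38
eef_pos: [0.4789, 0.3008, 0.1075]
tool_rot: [0.254, -0.66, 0.66, -0.255]
contact_force: [-0.1, -0.5, 0.7]
finger_gap: 0.0536
```

```bash
python3 -m creep '[[[0,0,0,0,0],[0,0,-0.001,0,0],[0,0,-0.002,0,0],[0,0,-0.003,0,0],[0,0,-0.003,0,0],[0,0,-0.003,0,0],[0,0,-0.003,0,0],[0,0,-0.003,0,0],[0,0,-0.002,0,0],[0,0,0,0,0]]]' 25
python3 - <<'E'
from h import *
s,M=pose(); print(s['eef_pos'],s['contact_force'],s['torque'])
c=viewer.read_camera('wrist'); save('wr10',c['pixels']); P=cloud(c)
c=viewer.read_camera('scene'); save('sc10',cv2.resize(c['pixels'][120:260,290:450],None,fx=5,fy=4.2))
E
```

```text
t: 13.22
eef_pos: [0.479, 0.301, 0.128]
tool_rot: [-0.254, 0.66, -0.66, 0.255]
contact_force: [-0.1, 0.7, -4.0]
finger_gap: 0.0538
[0.479039   0.30100053 0.12804951] [-0.14453226  0.709295   -3.95639742] [-0.03417586 -0.0450755   0.06660372]
```

View pics/wr10.png

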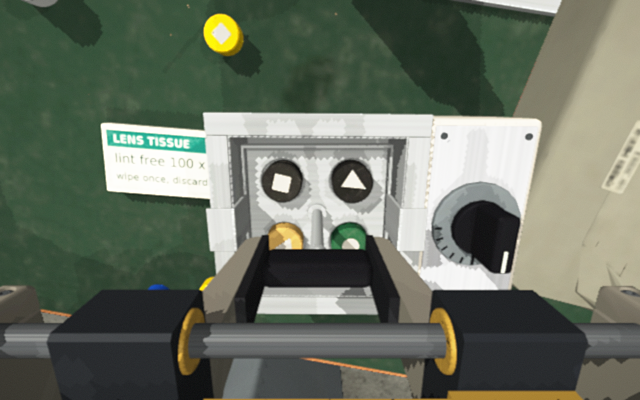

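View pics/sc10.png

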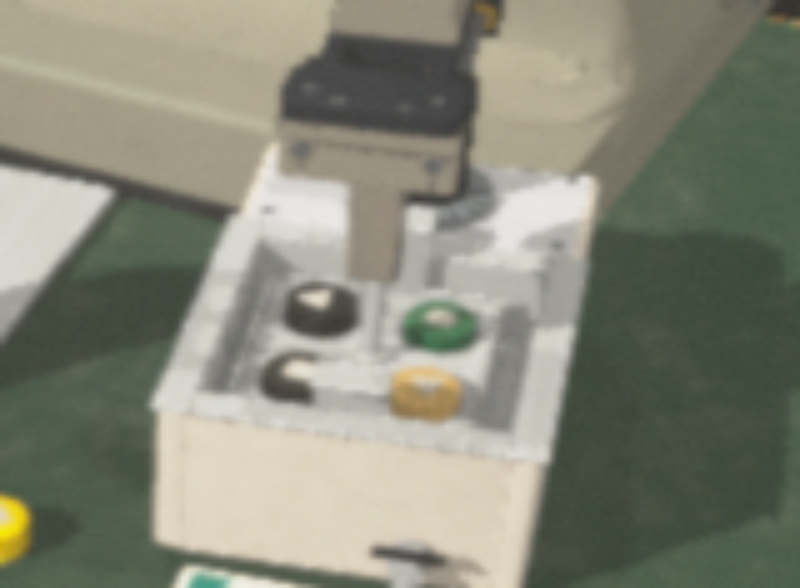

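```bash
python3 -m creep '[[[0,0,-0.002,0,0],[0,0,-0.003,0,0],[0,0,-0.004,0,0],[0,0,-0.004,0,0],[0,0,-0.004,0,0],[0,0,-0.004,0,0],[0,0,-0.004,0,0],[0,0,-0.004,0,0],[0,0,-0.004,0,0],[0,0,-0.004,0,0],[0,0,-0.004,0,0],[0,0,-0.004,0,0]]]' && python3 -m creep '[[[0,0,-0.004,0,0],[0,0,-0.004,0,0],[0,0,-0.004,0,0],[0,0,-0.004,0,0],[0,0,-0.004,0,0],[0,0,-0.003,0,0],[0,0,-0.002,0,0],[0,0,-0.001,0,0],[0,0,0,0,0]]]'
cat >> h.py <<'E'
ax=np.radians(42); EX=np.array([np.cos(ax),np.sin(ax),0]); EY=np.array([-EX[1],EX[0],0]); EZ=np.array([0,0,1.])
def tilt(c):
    "fit the seat/tray plane from points near the tray, in handle coords (bath axes)"
    s,M=pose(); P=cloud(c); g=s['eef_pos']+[0,0,.0445]
    B=(P-g)@np.stack([EX,EY,EZ],1)
    return s,P,B
E
python3 - <<'E'
from h import *
for n in ('wrist','scene'):
    c=viewer.read_camera(n); save(n[:2]+'11',c['pixels'] if n=='wrist' else cv2.resize(c['pixels'][80:260,270:470],None,fx=4,fy=3.3)); s,P,B=tilt(c)
    ok=c['range_z']>0
    for t in ['sample_0_mid','rack_lip','rack']:
        print(n,t,[(np.round(x['pixel']),round(x['score'],2),np.round(P[int(x['pixel'][1]),int(x['pixel'][0])],3),np.round(B[int(x['pixel'][1]),int(x['pixel'][0])],3)) for x in viewer.landmark_of(n,t)][:5])
print(s['eef_pos'],s['contact_force'],s['torque'])
E
```

```text
t: 14.32
eef_pos: [0.4786, 0.3008, 0.1727]
tool_rot: [-0.255, 0.66, -0.66, 0.255]
contact_force: [0.3, -0.5, -3.2]
finger_gap: 0.054
t: 15.07
eef_pos: [0.4787, 0.3009, 0.1986]
tool_rot: [-0.254, 0.66, -0.66, 0.255]
contact_force: [-0.9, -0.2, -3.6]
finger_gap: 0.0538
wrist sample_0_mid [(array([185., 267.]), 0.79, array([0.282, 0.348, 0.018]), array([-0.115,  0.167, -0.225])), (array([243.,  49.]), 0.72, array([0.529, 0.453, 0.017]), array([ 0.139,  0.079, -0.225])), (array([283., 182.]), 0.59, array([0.48 , 0.337, 0.159]), array([ 0.026,  0.026, -0.084])), (array([228., 263.]), 0.5, array([0.458, 0.338, 0.258]), array([0.01 , 0.041, 0.015]))]
wrist rack_lip []
wrist rack [(array([318., 207.]), 0.73, array([0.483, 0.305, 0.156]), array([ 0.006,  0.   , -0.087]))]
scene sample_0_mid [(array([412., 300.]), 0.48, array([0.273, 0.351, 0.02 ]), array([-0.119,  0.175, -0.223])), (array([288., 249.]), 0.47, array([0.515, 0.466, 0.013]), array([ 0.138,  0.098, -0.229])), (array([347., 184.]), 0.44, array([0.473, 0.353, 0.158]), array([ 0.031,  0.043, -0.085]))]
scene rack_lip [(array([395., 185.]), 0.96, array([0.441, 0.26 , 0.138]), array([-0.055, -0.005, -0.105])), (array([381., 172.]), 0.58, array([0.466, 0.278, 0.159]), array([-0.025, -0.008, -0.083])), (array([375., 185.]), 0.46, array([0.441, 0.314, 0.159]), array([-0.019,  0.035, -0.084]))]
scene rack [(array([368., 184.]), 0.79, array([0.421, 0.348, 0.191]), array([-0.011,  0.073, -0.051])), (array([352., 182.]), 0.33, array([0.473, 0.344, 0.159]), array([ 0.025,  0.036, -0.084])), (array([264., 217.]), 0.28, array([0.63 , 0.455, 0.011]), array([ 0.216,  0.013, -0.232]))]
[0.47846062 0.3007632  0.19803489] [-0.34734402 -0.11064441 -3.354299  ] [-0.03783609 -0.02346264  0.0155605 ]
```

View pics/wr11.png

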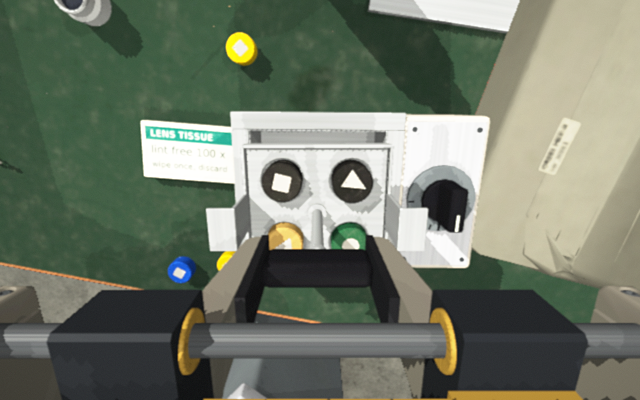

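View pics/sc11.png

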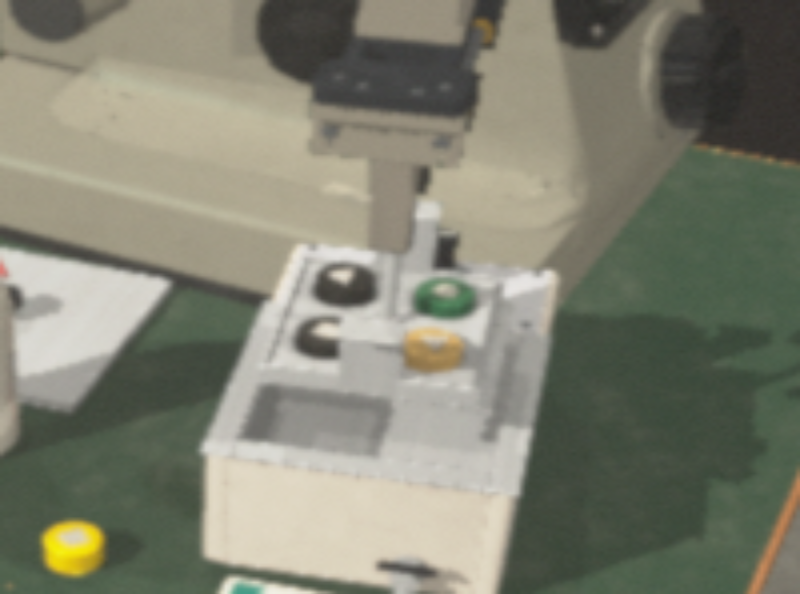

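```bash
cat >> h.py <<'E'
def phi(n='wrist',k=None):
    c=viewer.read_camera(n); s,P,B=tilt(c)
    if k: save(k,c['pixels'])
    ok=(c['range_z']>0)&(np.linalg.norm(B,axis=-1)<.13)&(B[...,2]<-.03)&(abs(B[...,1])<.05)
    b=B[ok]; best=[]
    for a in np.arange(-20,50,.25):
        r=np.radians(a); x=b[:,0]*np.cos(r)-b[:,2]*np.sin(r)*-1*-1; 
        # undo tilt a (lip down): x0 = x cos a + z sin a ; z0 = -x sin a + z cos a
        x=b[:,0]*np.cos(r)+b[:,2]*np.sin(r); z=-b[:,0]*np.sin(r)+b[:,2]*np.cos(r)
        m=(abs(x)<.05)&(z>-.112)&(z<-.07)
        h=np.histogram(z[m],bins=np.arange(-.112,-.07,.0015))[0]
        best.append(((h.astype(float)**2).sum()/max(m.sum(),200)**1.0,a,m.sum()))
    best.sort(reverse=True)
    print('tilt',n,[b[1] for b in best[:4]],'n',best[0][2],'t',round(s['t'],2),'pos',np.round(s['eef_pos'],4),'F bath',np.round([s['contact_force']@EX,s['contact_force']@EY,s['contact_force'][2]],1),'gap',round(s['finger_gap'],4))
E
python3 - <<'E'
from h import *
phi('wrist');phi('scene')
E
python3 -m creep '[[[0,0,0.003,0,0],[0,0,0.005,0,0],[0,0,0.006,0,0],[0,0,0.006,0,0],[0,0,0.006,0,0],[0,0,0.006,0,0],[0,0,0.006,0,0],[0,0,0.005,0,0],[0,0,0.003,0,0],[0,0,0,0,0]]]' 20
python3 - <<'E'
from h import *
phi('wrist','wr12')
E
```

```text
tilt wrist [np.float64(0.75), np.float64(0.5), np.float64(0.25), np.float64(0.0)] n 12528 t 15.52 pos [0.4785 0.3008 0.1982] F bath [ 0.3  0.4 -4. ] gap 0.0539
tilt scene [np.float64(0.5), np.float64(0.25), np.float64(0.0), np.float64(0.75)] n 1307 t 15.57 pos [0.4786 0.3008 0.1983] F bath [-0.5 -0.6 -4.2] gap 0.0539
t: 16.4
eef_pos: [0.4781, 0.3006, 0.1513]
tool_rot: [-0.255, 0.66, -0.66, 0.254]
contact_force: [0.8, -0.2, -3.4]
finger_gap: 0.0538
tilt wrist [np.float64(0.0), np.float64(-0.25), np.float64(0.25), np.float64(-0.5)] n 12326 t 16.45 pos [0.4784 0.3007 0.1519] F bath [ 0.2 -0.4 -3.3] gap 0.0536
```

```bash
python3 - <<'E'
from h import *
phi('scene')
E
```

```text
tilt scene [np.float64(0.5), np.float64(0.25), np.float64(0.0), np.float64(1.0)] n 1309 t 16.5 pos [0.4787 0.3008 0.1524] F bath [-0.2 -1.2 -3.4] gap 0.0538
```

View pics/wr12.png

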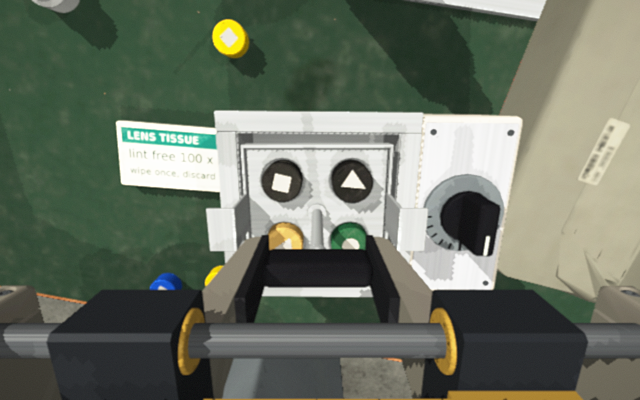

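```bash
python3 -m creep '[[[0,0.003,0.002,0,0],[0,0.003,0,0,0],[0,0.003,0,0,0],[0,0.003,0,0,0],[0,0.003,-0.001,0,0],[0,0,0,0,0]]]' 20
python3 - <<'E'
from h import *
phi('wrist','wr13'); 
E
```

```text
t: 17.0
eef_pos: [0.4677, 0.2906, 0.152]
tool_rot: [0.254, -0.66, 0.66, -0.255]
contact_force: [1.0, 0.5, -2.2]
finger_gap: 0.0537
tilt wrist [np.float64(5.0), np.float64(5.25), np.float64(4.75), np.float64(5.5)] n 13483 t 17.05 pos [0.4677 0.2907 0.1518] F bath [ 1.4 -0.1 -3. ] gap 0.0536
```

```bash
python3 -m creep '[[[0,0.003,-0.001,0,0],[0,0.004,-0.001,0,0],[0,0.004,-0.001,0,0],[0,0.004,-0.001,0,0],[0,0.004,-0.001,0,0],[0,0.004,-0.001,0,0],[0,0.004,-0.001,0,0],[0,0.004,-0.001,0,0],[0,0.003,0,0,0],[0,0.003,0,0,0],[0,0.003,0,0,0]]]' 25
python3 - <<'E'
from h import *
phi('wrist','wr14'); 
E
```

```text
t: 17.97
eef_pos: [0.4378, 0.2637, 0.1594]
tool_rot: [-0.255, 0.66, -0.66, 0.255]
contact_force: [1.3, 2.8, -2.2]
finger_gap: 0.0538
tilt wrist [np.float64(23.25), np.float64(23.0), np.float64(23.5), np.float64(23.75)] n 15590 t 18.02 pos [0.4374 0.2635 0.1594] F bath [ 3.3 -0.3 -2. ] gap 0.0539
```

View pics/wr14.png

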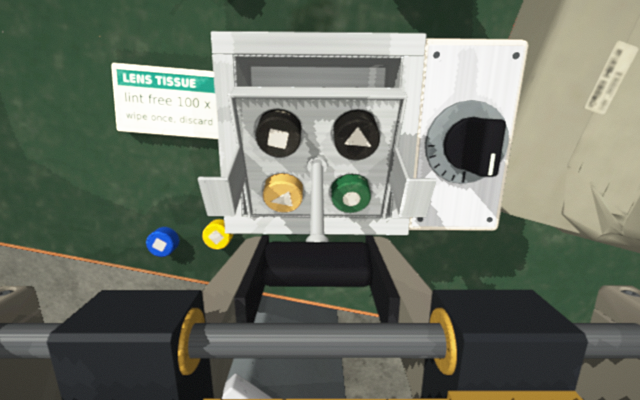

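```bash
python3 -m creep '[[[0,0.004,-0.0005,0,0],[0,0.004,-0.0005,0,0],[0,0.004,0,0,0],[0,0.004,0,0,0]]]' 25
python3 -m creep '[[[0,0,0,0,0],[0,0,-0.004,0,0],[0,-0.001,-0.006,0,0],[0,-0.002,-0.007,0,0],[0,-0.002,-0.007,0,0],[0,-0.002,-0.007,0,0],[0,-0.001,-0.004,0,0],[0,0,0,0,0]]]' 40
python3 - <<'E'
from h import *
phi('wrist','wr15');
E
```

```text
t: 18.35
eef_pos: [0.4258, 0.2529, 0.1603]
tool_rot: [-0.255, 0.66, -0.66, 0.255]
contact_force: [1.8, 2.0, -3.3]
finger_gap: 0.0536
t: 19.02
eef_pos: [0.4328, 0.2588, 0.1967]
tool_rot: [0.254, -0.66, 0.66, -0.255]
contact_force: [0.1, -0.6, -2.7]
finger_gap: 0.0539
tilt wrist [np.float64(30.25), np.float64(30.5), np.float64(30.75), np.float64(30.0)] n 15827 t 19.07 pos [0.4323 0.2586 0.196 ] F bath [ 0.4  0.1 -2.7] gap 0.0537
```

```bash
python3 -m creep '[[[0,0,0,0,0],[0,0,0,0,0],[0,0,0,0,0],[0,0,0,0,0],[0,0,0,0,0],[0,0,0,0,0],[0,0,0,0,0],[0,0,0,0,0],[0,0,0,0,0],[0,0,0,0,0],[0,0,0,0,0],[0,0,0,0,0]]]'
python3 - <<'E'
from h import *
phi('wrist','wr16');
c=viewer.read_camera('scene'); save('sc16',cv2.resize(c['pixels'][80:260,270:470],None,fx=4,fy=3.3))
E
```

```text
t: 20.07
eef_pos: [0.432, 0.2585, 0.1953]
tool_rot: [0.255, -0.66, 0.66, -0.255]
contact_force: [-1.1, -0.0, -3.2]
finger_gap: 0.0535
tilt wrist [np.float64(30.5), np.float64(30.25), np.float64(30.75), np.float64(30.0)] n 16270 t 20.12 pos [0.432  0.2585 0.1953] F bath [-0.3  0.8 -2.9] gap 0.0534
```

View pics/wr16.png

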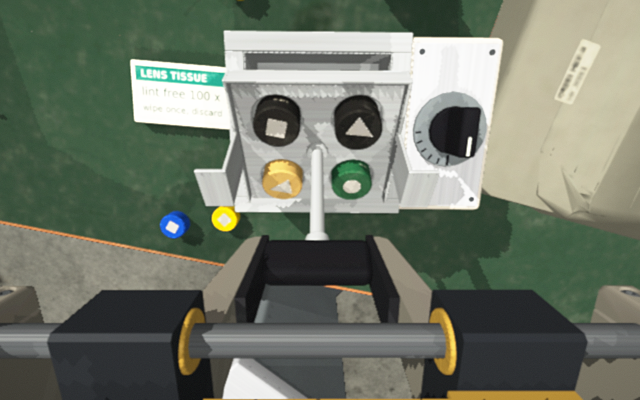

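View pics/sc16.png

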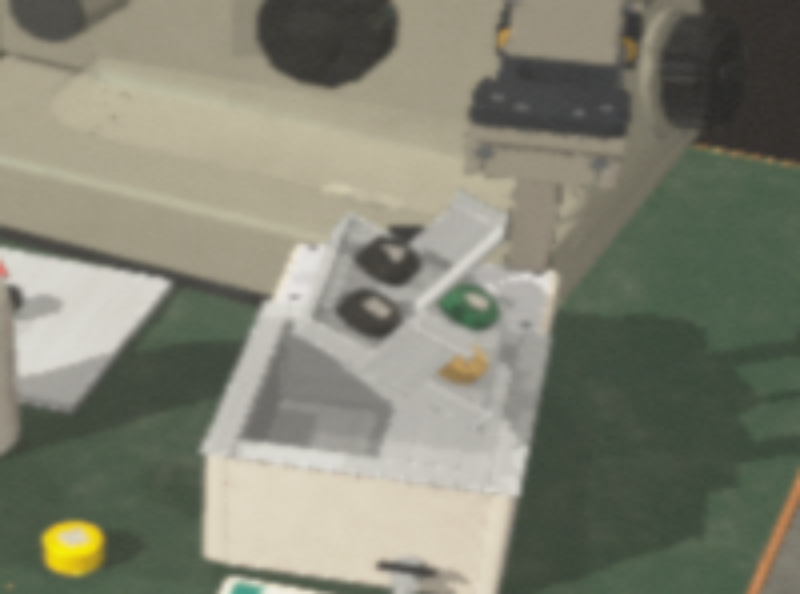

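```bash
python3 -m creep '[[[0,0,0.004,0,0],[0,0.001,0.006,0,0],[0,0.002,0.007,0,0],[0,0.002,0.007,0,0],[0,0.002,0.007,0,0],[0,0.0015,0.004,0,0],[0,0,0,0,0]]]'
python3 -m creep '[[[0,0,0,0,0],[0,-0.001,0,0,0],[0,-0.002,0,0,0],[0,-0.002,0,0,0],[0,-0.003,0.0005,0,0]]]' 9
python3 - <<'E'
from h import *
phi('wrist','wr17');
E
```

```text
t: 20.75
eef_pos: [0.426, 0.2532, 0.1598]
tool_rot: [-0.254, 0.66, -0.659, 0.255]
contact_force: [2.1, 1.4, -3.1]
finger_gap: 0.0537
t: 21.17
eef_pos: [0.4317, 0.2582, 0.16]
tool_rot: [0.255, -0.66, 0.66, -0.255]
contact_force: [1.0, 0.6, -1.9]
finger_gap: 0.0541
tilt wrist [np.float64(27.5), np.float64(27.25), np.float64(27.75), np.float64(27.0)] n 16028 t 21.22 pos [0.432  0.2585 0.1598] F bath [ 0.2 -0.1 -2. ] gap 0.0539
```

```bash
python3 -m creep '[[[0,-0.003,0,0,0],[0,-0.003,0.0005,0,0],[0,-0.003,0.0005,0,0],[0,-0.003,0.0005,0,0],[0,-0.003,0.0005,0,0],[0,-0.003,0.0005,0,0],[0,0,0,0,0]]]' 7
python3 - <<'E'
from h import *
phi('wrist','wr18');
E
```

```text
t: 21.8
eef_pos: [0.4451, 0.2705, 0.157]
tool_rot: [-0.255, 0.66, -0.66, 0.255]
contact_force: [-0.4, 0.2, -3.6]
finger_gap: 0.0538
tilt wrist [np.float64(18.5), np.float64(18.25), np.float64(18.75), np.float64(18.0)] n 15176 t 21.85 pos [0.445  0.2704 0.1571] F bath [ 1.3  0.5 -4. ] gap 0.0538
```

```bash
python3 -m creep '[[[0,-0.003,0.0005,0,0],[0,-0.003,0.0005,0,0],[0,-0.003,0.0005,0,0],[0,-0.003,0.0005,0,0],[0,-0.003,0.0005,0,0],[0,-0.003,0.0005,0,0],[0,0,0,0,0]]]' 5.5
python3 - <<'E'
from h import *
phi('wrist','wr19');
E
```

```text
t: 22.43
eef_pos: [0.4586, 0.2826, 0.1542]
tool_rot: [-0.255, 0.66, -0.66, 0.255]
contact_force: [-0.4, 0.1, -3.7]
finger_gap: 0.0542
tilt wrist [np.float64(9.75), np.float64(9.5), np.float64(10.0), np.float64(10.25)] n 14369 t 22.48 pos [0.4584 0.2825 0.1542] F bath [-0.1  0.7 -3.7] gap 0.054
```

```bash
python3 -m creep '[[[0,-0.002,0.003,0,0],[0,-0.003,0.004,0,0],[0,-0.003,0.004,0,0],[0,-0.003,0.003,0,0],[0,-0.003,0,0,0],[0,-0.003,0,0,0],[0,-0.003,0,0,0],[0,-0.003,0,0,0],[0,-0.003,0,0,0],[0,0,0,0,0]]]' 15
python3 - <<'E'
from h import *
phi('wrist','wr20');
E
```

```text
t: 23.32
eef_pos: [0.4779, 0.3001, 0.1404]
tool_rot: [-0.255, 0.66, -0.66, 0.255]
contact_force: [-0.0, -1.0, -3.5]
finger_gap: 0.0535
tilt wrist [np.float64(3.5), np.float64(3.75), np.float64(3.25), np.float64(4.0)] n 12783 t 23.37 pos [0.4778 0.3    0.1404] F bath [ 0.1 -0.3 -3.2] gap 0.0539
```

View pics/wr20.png

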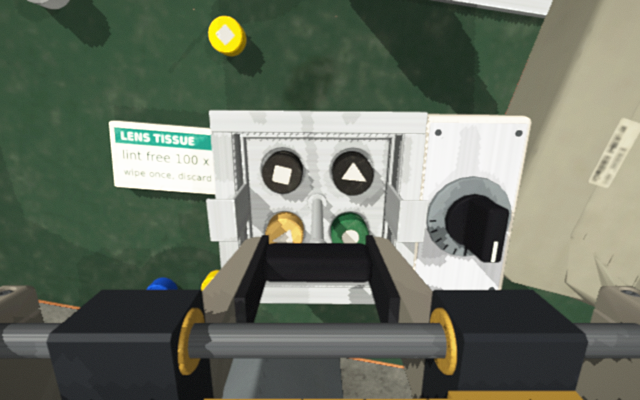

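```bash
python3 -m creep '[[[0,-0.002,0,0,0],[0,-0.002,0,0,0],[0,-0.002,0,0,0],[0,-0.001,0,0,0],[0,0,0,0,0]]]' 15
python3 - <<'E'
from h import *
phi('wrist','wr21');phi('scene')
E
```

```text
t: 23.78
eef_pos: [0.4828, 0.3046, 0.1403]
tool_rot: [0.255, -0.66, 0.66, -0.255]
contact_force: [-0.8, -1.2, -3.3]
finger_gap: 0.0542
tilt wrist [np.float64(0.0), np.float64(-0.25), np.float64(0.25), np.float64(-0.5)] n 11920 t 23.83 pos [0.4828 0.3045 0.1403] F bath [-1.4 -0.4 -3.3] gap 0.054
tilt scene [np.float64(0.25), np.float64(0.5), np.float64(0.75), np.float64(0.0)] n 1299 t 23.88 pos [0.4828 0.3046 0.1402] F bath [-1.5 -0.9 -3.9] gap 0.0542
```

```bash
python3 -m creep '[[[0,0,0,0,0],[0,0,0,0,0],[0,0.002,0,0,0],[0,0.002,-0.002,0,0],[0,0.001,-0.004,0,0],[0,0,-0.006,0,0],[0,0,-0.006,0,0],[0,0,-0.006,0,0],[0,0,-0.006,0,0],[0,0,-0.006,0,0],[0,0,-0.006,0,0],[0,0,-0.006,0,0]]]' 35 && python3 -m creep '[[[0,0,-0.005,0,0],[0,0,-0.003,0,0],[0,0,-0.001,0,0],[0,0,0,0,0],[0,0,0,0,0],[0,0,0,0,0]]]'
python3 - <<'E'
from h import *
phi('wrist','wr22');phi('scene')
c=viewer.read_camera('scene'); save('sc22',cv2.resize(c['pixels'][60:340,220:470],None,fx=3.2,fy=2.1)); P=cloud(c)
for n in ('top','scene'):
    viewer.read_camera(n)
    for t in ['rack_lip']: print(n,t,[(np.round(x['pixel']),round(x['score'],2)) for x in viewer.landmark_of(n,t)][:2])
# lateral tilt / lip height: mounts tops in wrist
c=viewer.read_camera('wrist'); s,P,B=tilt(c); ok=(c['range_z']>0)&(abs(B[...,0])<.05)&(abs(B[...,1])<.05)&(B[...,2]<-.07)&(B[...,2]>-.11)
b=B[ok]
for sx in(-1,1):
  for sy in (-1,1):
    q=b[(np.hypot(b[:,0]-.025*sx,b[:,1]-.026*sy)<.013)]; print(sx,sy,len(q),len(q) and np.round(np.percentile(q[:,2],[25,50,90]),4))
k=(c['range_z']>0)&(np.hypot(P[...,0]-.553,P[...,1]-.214)<.035)&(P[...,2]>.128)&(P[...,2]<.16)
print('knob',rect(P[k][:,:2]))
E
```

```text
t: 24.88
eef_pos: [0.4791, 0.3012, 0.189]
tool_rot: [-0.255, 0.66, -0.66, 0.255]
contact_force: [0.6, -0.9, -3.2]
finger_gap: 0.0533
t: 25.38
eef_pos: [0.4787, 0.301, 0.1968]
tool_rot: [-0.255, 0.66, -0.66, 0.254]
contact_force: [0.1, 0.2, -3.0]
finger_gap: 0.0534
tilt wrist [np.float64(0.0), np.float64(0.25), np.float64(0.5), np.float64(-0.25)] n 11852 t 25.43 pos [0.4787 0.3011 0.1968] F bath [-0.7  1.1 -3.3] gap 0.0539
tilt scene [np.float64(0.25), np.float64(0.5), np.float64(0.75), np.float64(0.0)] n 1305 t 25.48 pos [0.4788 0.3011 0.1969] F bath [ 0.  -0.1 -3.4] gap 0.0538
top rack_lip [(array([411., 226.]), 0.66)]
scene rack_lip [(array([394., 191.]), 0.86)]
-1 -1 357 [-0.0868 -0.0864 -0.0856]
-1 1 363 [-0.087  -0.0865 -0.0857]
1 -1 966 [-0.0836 -0.0831 -0.0822]
1 1 944 [-0.0867 -0.0863 -0.0854]
knob (array([0.55319403, 0.2143573 ]), (37.60374450683594, 14.165958404541016), 42.1171875)
```

View pics/wr22.png

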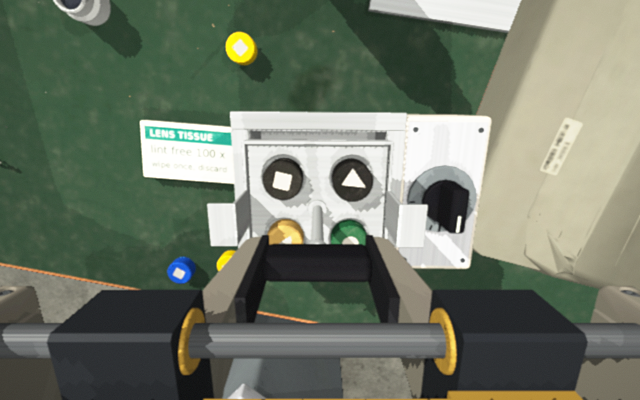

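View pics/sc22.png

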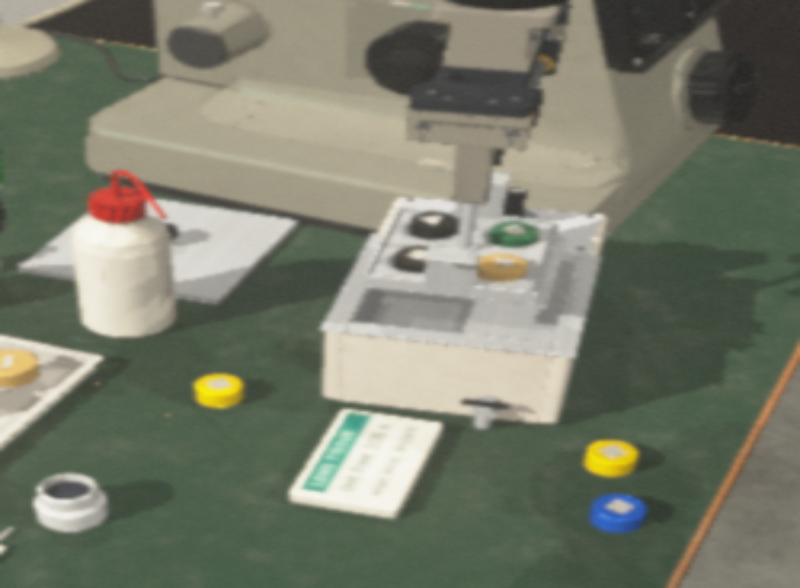

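```bash
python3 -c "
from rig import ticket
print(ticket.hand_in())"
```

```text
the job is handed in; nothing more can be done
None
```

I handed the job in at about 25.7 s of the 61 s allowed; it reports no verdict.

- **Knob:** I turned it anticlockwise until the torque jumped at its stop. It last measured 42.1°, in line with the bath's front direction at about 42°.
- **Lift and tip:** I held the T-handle by its two ends and lifted the rack level out of the tank. The interface cannot tilt the tool, so I pushed the lip lightly against the tank's inner front wall and let the rack pivot between the pads. It measured 30.25–30.5°. I then raised it and held it tipped over the tank, about 2.4 s in all.
- **Levelling:** I loosened the grip so that it swung back gently, then nudged it against the back wall. To tip and level it, I lowered the tray's edge back inside the rim for a moment. The wall forces I read were about 3 N at most.
- **Last checks:** Tilt read 0.0° (wrist camera) and 0.25° (scene camera). All four mounts were seated, with their tops at the expected heights. The tray is about 35 mm above the rim, gripped at 35 N. In the last pictures the neighbouring items look untouched.

**What disagreed or failed:**
- The reported tool point lies about 25 mm beyond the real fingertips, so my first grasp on the knob closed in the air just above it. I measured the offset with the camera and corrected for it.
- One knob reading just after release was about 1° off; a later one, from a different viewpoint, agreed with zero.

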